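Tip a tall carton into its rack lane and push it home

ROBOT

A 6-joint arm with a two-finger parallel gripper is mounted at the origin on the work surface. World frame = base frame: x ahead of the robot, y to its left, z up, the work surface at z = 0. Lengths are in m, angles in rad, forces in N, time in s.
With the tool pointing down it reaches from about 0.325 to 0.775 m from the base axis. Payload 9.3 kg.
Tool frame: the origin (TCP) lies between the finger pads; the fingertips stand 17 mm ahead of it and the grasp point (between the pads) lies 2 mm behind it; z points along the fingers, y is the line along which they close (so a half turn about z gives the same grasp; the last joint's range is limited). The gripper opens to 85 mm and grips with 20 to 120 N. Pads are 22 mm wide; open, the fingers measure 114 mm over their backs; the gripper's body (76 mm by 85 mm) begins 54 mm behind the grasp point. The pads swing forward as they close: fully open they stand 13 mm farther back than shut.
Start: joints at [1.014, 0.259, 0.021, 1.334, 0, 1.418], TCP at [0.216, 0.506, 0.248] pointing down, gripper open.
Joint ranges: [-3.04, 3.04], [-0.91, 1.82], [-1.04, 1.36], [-1.92, 1.95], [-1.52, 1.45], [-3.14, 3.14]. Speed limits (rad/s): [2.22, 2.22, 2.79, 3.14, 3.14, 3.14].

INTERFACE

Orientations are given as a unit quaternion [x, y, z, w].
In Python, from workcell import state, snapshot, ticket gives the robot as it stands.
- The arm moves only by the tool carry_out, never from a script. Its argument "plan" is a list of rows, each a list of 7 numbers: the opening, from 0 (shut) to 1 (fully open), then the shift along the tool's x, y, z in cm, then the turn, a rotation vector about the tool's x, y, z in degrees. A call has 1 to 12 rows; each row shifts and turns the commanded pose from where the row before left it, along the tool's axes as they then stand; what a row does not reach is not made up. A row lasts 1/8 s, in which the tool goes at most 62.5 mm and 10.7 degrees, less where a joint would pass 70% of its speed; a pose out of reach is approached as far as the arm can. A call with a gripper value outside its range is refused whole. The fingers move at their own pace and stop on an object; the grip force is fixed at half the most. Time passes only in rows, so rows that do not move let the fingers close. It gives the time, the measured TCP pose, the force, the opening and the grip force at its end, in the units of the state.
- state(): the state, without advancing time (a new reading comes with each control period).
- snapshot(name): name is "scene" or "top"; returns a dict with "pixels" (480x640x3 uint8, blue, green, red), "K" (3x3 intrinsics, pixels), "rvec" (rotation vector, rad) and "tvec" (3), from world to camera coordinates, as OpenCV has them. Camera axes: x right, y down, z forward; pixel columns grow to the right and rows downward; lengths in m; the calibration is good to about 2 mm. A picture is of the moment at which its call begins. There is no depth.
- ticket.finish_job(): hands the job in; it is judged then, once.
The state is a dict: "clock": time; "q": joint angles; "qvel": joint speeds; "joint_torque": joint torques, N m; "ee_pos": TCP position; "eef_rot": TCP orientation; "ft_force": force on the tool from outside, world axes, zero at the start; "wrist_torque": the same for the moment, N m; "grip_width": finger opening in m; "gripper_force": force on a finger pad.
Only numpy, scipy, OpenCV 4.12 (cv2) and the standard library are available. Lean on these libraries where they do the work, as an engineer would, in place of code of your own. Each camera call takes 0.05 s, during which the arm holds its last target. There are 200 camera calls.

TASK

The tall carton of screws has been left standing on end in one lane of the low two-lane rack. By pushing only, never picking it up, tip it over towards the rack's end stop so that it lies flat in its lane with its paper label facing up, then push it along the lane until it is fully home against the end stop. Leave the short carton, the can and the screwdriver where they are.

Things in the scene. Friction and masses are not known exactly. Their poses are not given: they have to be found in the camera images.
- rack: Fixed grey-green sheet-steel rack of two lanes side by side. Origin midway between the lanes at table height; x along the lanes from the open near end (x = -165 mm) to the end stop (face at +145 mm), y across, z up. Floor top at z = 4 mm. Lanes 86 mm wide, centred at y = +45 and -45 mm, between 4 mm thick rails and divider that reach up to z = 24 mm. Turned up to 20 degrees.
- stop (a point): Point on the near face of the rack's end stop (45 mm high, 4 mm thick, across both lanes), midway between the lanes at floor height, 145 mm along x from the rack's origin; axes as the rack's.
- tall_carton: Closed cardboard carton 50 (x) by 70 (y) by 150 (z) mm, 0.3 to 0.54 kg, standing in either lane near the open end, square to it within 3 degrees. Origin: centre of the bottom end; z up its length. Paper label on its -x face, at the start towards the open end. Pushed near the top it tips about its bottom edge rather than slides, and falls by itself past 18 degrees.
- carton_mid (a point): Centre of the tall carton, 75 mm from either end. Lying, the carton is 50 mm high, with 8 mm of play to the rail on each side.
- carton_top (a point): Centre of the tall carton's top end, 150 mm along its z from its origin. When home this end face rests on the end stop; right after tipping it is still about 4 to 9 cm short of it.
- short_carton: Cardboard carton 60 by 60 mm and 48 mm high, standing in the other lane, beside the tall one or up to 4 cm ahead of or behind it; origin at the centre of its underside. Leave alone.
- can: Upright round can, 60 mm diameter, 110 mm high, on the table on the left (+y) of the rack; origin at the centre of its underside. Leave alone.
- screwdriver: Screwdriver 200 mm long lying on the table on the right (-y) of the rack, roughly along it; x along its length. Leave alone.

How it is judged:
On the way, in this order (a step that is already met when the one before it is completed fails the run):
1. the tall carton lies flat in the rack, label up (angle between tall_carton's own x axis and vertical above 2.95 rad and height (world z) of carton_mid below 0.038 m and y of carton_mid in the frame of rack between -0.08 and 0.08 m), for 0.2 s.
2. the lying carton has been pushed home, its end within 8 mm of the end stop (all of step 1 and x of carton_top in the frame of rack above 0.137 m), for 0.2 s.
At the end, for the whole second after the job is handed in: The tall carton lies flat in a lane of the rack, label up (within about 11 degrees), its former top end within 8 mm of the end stop, at rest; the short carton, can and screwdriver are within 20 mm of where they began (all of step 2 and x of carton_top in the frame of rack below 0.153 m and linear speed of tall_carton below 0.01 m/s and angular speed of tall_carton below 0.1 rad/s and distance of each of short_carton, can, screwdriver from where it was at the start of the episode below 0.02 m); the robot touches nothing.
It fails at once if the tall carton was lifted off the rack (a tipping carton's centre never rises above about 85 mm, a lying one's stays at 29 mm) (height (world z) of carton_mid above 0.105 m or (angle between tall_carton's own x axis and vertical above 2.8 rad and height (world z) of carton_mid above 0.055 m)).
It fails at once if the short carton was moved more than 20 mm or knocked over (distance of short_carton from where it was at the start of the episode above 0.02 m or angle between short_carton's own z axis and vertical above 0.5 rad).
It fails at once if the can was moved more than 20 mm or knocked over (distance of can from where it was at the start of the episode above 0.02 m or angle between can's own z axis and vertical above 0.5 rad).
It fails at once if the screwdriver was moved more than 20 mm (distance of screwdriver from where it was at the start of the episode above 0.02 m).
It also fails if it takes over 40 s, if anything falls off the work surface, if the arm or the gripper's body presses on something with over 40 N, if the wrist force passes 120 N, or if a joint passes its speed limit or range.

## Working session

There is one attempt and no reset: what is moved stays moved. The work goes in short steps, Python scripts to look and compute and a tool call to move; the robot and the scene stay as the last step left them, time stands still between calls to the robot, and variables do not carry over. Pictures are saved under pics/ and viewed, at most 10 in all, crops included, and the job is handed in when it is done.

Besides the shell and the picture viewer there is one more tool, called after "Request:" as a command line: name --pt "numbers of a row" for each row, then --argument value for the rest. carry_out: Moves the arm, as the interface text tells. Its arguments: {"type":"object","properties":{"plan":{"type":"array"}},"required":["plan"]}

```bash
mkdir -p pics; python3 - <<'E'
from workcell import state, snapshot
import cv2,pickle
d={}
for n in("scene","top"):
    s=snapshot(n); d[n]=s; cv2.imwrite(f"pics/{n}0.png",s["pixels"])
    R=cv2.Rodrigues(s["rvec"])[0]; print(n,(-R.T@s["tvec"].ravel()).round(3), s["K"][0][0])
pickle.dump(d,open("s0.pkl","wb"))
s=state();print(s["ee_pos"],s["eef_rot"],s["clock"],s["grip_width"])
E
```

```text
scene [0.969 0.387 0.976] 607.8978841202475
top [0.477 0.059 1.091] 609.208314947012
[0.21598945 0.50557191 0.24774143] [ 2.00516193e-01  9.79690215e-01 -5.43761346e-04 -2.07746600e-04] 0.1 0.08554228076795387
```

View pics/scene0.png

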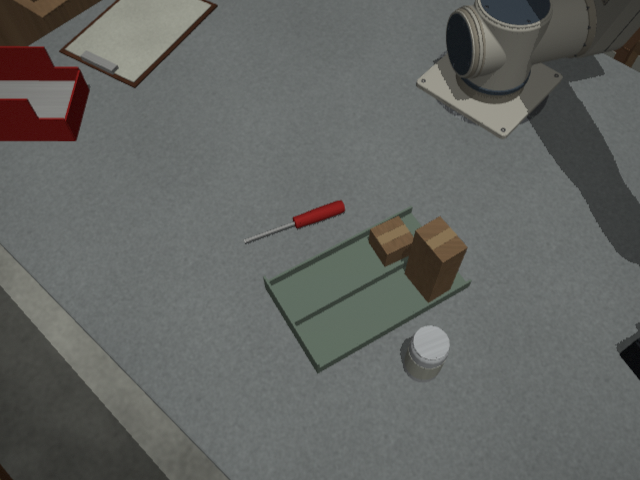

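View pics/top0.png

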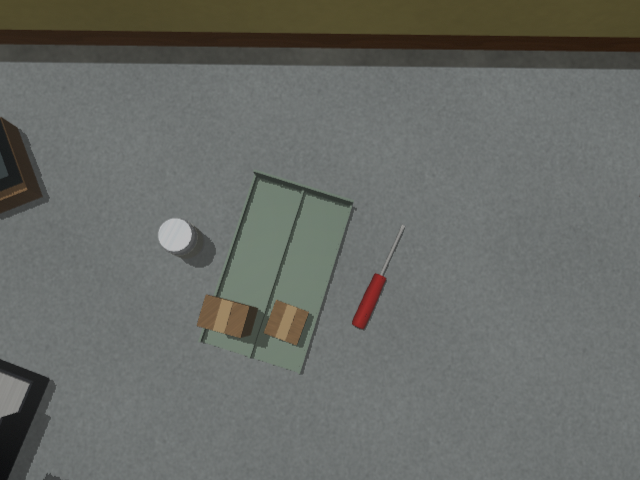

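The top view shows the stop's upper edge from (256,174) to (354,205) and the open end at (203,342)–(302,372). The tall carton is in the left lane around (226,316), the short one at (288,323), the can at (176,236) and the screwdriver at (380,280).

```bash
cat > h.py <<'E'
import numpy as np,cv2
def ray(s,uv,z):
    p=cv2.undistortPoints(np.array([[uv]],float),s["K"],None)[0,0]
    R=cv2.Rodrigues(s["rvec"])[0]; c=-R.T@s["tvec"].ravel(); d=R.T@np.r_[p,1]
    return (c+d*(z-c[2])/d[2])
E
python3 - <<'E'
import pickle,cv2
from h import *
d=pickle.load(open("s0.pkl","rb"));t=d["top"];im=t["pixels"]
cv2.imwrite("pics/ztop.png",cv2.resize(im[285:385,190:320],None,fx=6,fy=6,interpolation=cv2.INTER_CUBIC))
hsv=cv2.cvtColor(im,cv2.COLOR_BGR2HSV)
g=cv2.inRange(hsv,(40,20,40),(95,255,255)); g[:160]=0
c=max(cv2.findContours(cv2.morphologyEx(g,cv2.MORPH_CLOSE,np.ones((5,5))),0,2)[0],key=cv2.contourArea)
print("rack",cv2.contourArea(c),cv2.approxPolyDP(c,6,True)[:,0].tolist())
for n,uv,z in(("stopL",(256,174),.045),("stopR",(354,205),.045),("nearL",(203,342),.024),("nearR",(302,372),.024),("can",(176,235),.11)):
    print(n,ray(t,uv,z).round(4))
E
```

```text
rack 17039.0 [[254, 170], [214, 293], [255, 306], [253, 329], [236, 338], [203, 328], [198, 341], [299, 373], [353, 200]]
stopL [0.7283 0.162  0.045 ]
stopR [ 0.6746 -0.01    0.045 ]
nearL [0.4363 0.2493 0.024 ]
nearR [0.3865 0.0782 0.024 ]
can [0.6104 0.283  0.11  ]
```

View pics/ztop.png

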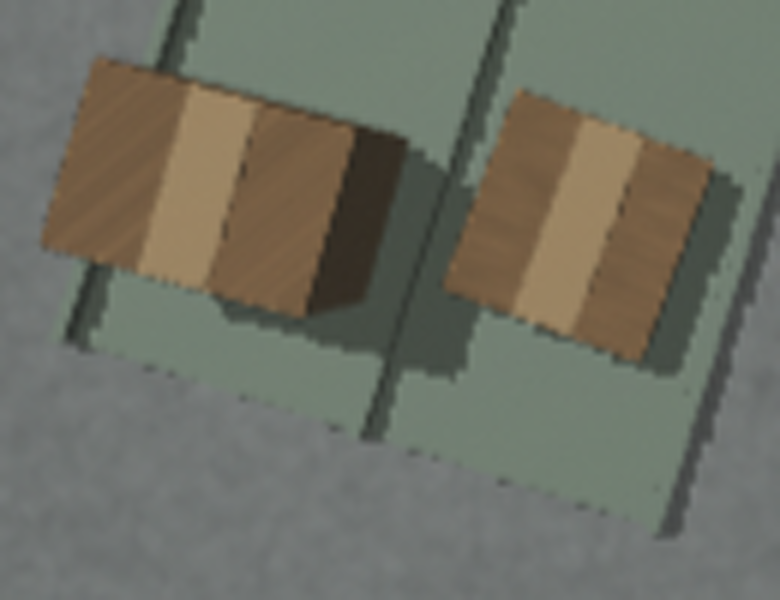

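The crop shows the carton's top face with corners at about (97,57), (355,125), (305,318) and (42,248) in crop pixels, square to the left lane.

```bash
python3 - <<'E'
import pickle
from h import *
from workcell import state
t=pickle.load(open("s0.pkl","rb"))["top"]
f=lambda u,v:(190+u/6,285+v/6)
A=ray(t,(304,191),.024);B=ray(t,f(372,430),.024);d=A-B
L=ray(t,(256,174),.045);Rr=ray(t,(354,205),.045);e=L-Rr
y1=np.arctan2(d[1],d[0]);y2=np.arctan2(-e[0],e[1]);print("yaw",np.degrees([y1,y2]),np.linalg.norm(d))
y=(y1+y2)/2;R=np.array([[np.cos(y),-np.sin(y)],[np.sin(y),np.cos(y)]])
mid=((L+Rr)/2)[:2]; O=mid-R@[.147,0]; print("O",O)
rk=lambda p:R.T@(np.array(p)[:2]-O)
nl,nr=ray(t,f(65,342),.004),ray(t,f(660,535),.004);print("near",rk(nl),rk(nr),"div",rk(A),rk(B))
c=[ray(t,f(*p),.154) for p in((97,57),(355,125),(305,318),(42,248))]
for p in c:print("top",rk(p).round(4))
m=np.mean(c,0);print("carton",rk(m),m)
s=state();print("tcp rack",rk(s["ee_pos"]))
sc=[ray(t,f(*p),.052) for p in((522,90),(713,160),(640,360),(445,290))];print("short",rk(np.mean(sc,0)))
np.savez("rack.npz",O=O,R=R,y=y)
E
```

```text
yaw [-16.55935476 -17.36735349] 0.3038309194922415
O [0.56084471 0.11886826]
near [-0.16003923  0.09528053] [-0.16121004 -0.08769732] div [0.14807807 0.00230487] [-0.15574529  0.00016254]
top [-0.0764  0.0862]
top [-0.0732  0.0181]
top [-0.123  0.015]
top [-0.1261  0.084 ]
carton [-0.09966735  0.05083845] [0.48034636 0.19657376 0.154     ]
tcp rack [-0.4426758   0.26926381]
short [-0.08192026 -0.04009564]
```

Request:
carry_out --pt "0 0 0 0 0 0 -6" --pt "0 -3 -3 0 0 0 0" --pt "0 -4 -3.2 0 0 0 0" --pt "0 -4 -3.2 0 0 0 0" --pt "0 -4 -3.2 0 0 0 0" --pt "0 -4 -3.2 0 0 0 0" --pt "0 -4 -3.2 0 0 0 0" --pt "0 -3 -2.9 0 0 0 0" --pt "0 0 0 5 0 0 0" --pt "0 0 0 4 0 0 0" --pt "0 0 0 1.6 0 0 0" --pt "0 0 0 0 0 0 0"

```text
clock: 1.6
ee_pos: [0.3993, 0.2196, 0.1412]
eef_rot: [0.149, 0.989, -0.001, -0.001]
ft_force: [-0.2, -0.3, -0.2]
grip_width: 0.0001
gripper_force: 0.0
```

```bash
cat >> h.py <<'E'
def show():
    from workcell import state
    from scipy.spatial.transform import Rotation
    s=state();r=np.load("rack.npz");M=Rotation.from_quat(s["eef_rot"]).as_matrix()
    print("t",s["clock"],"rack",(r["R"].T@(s["ee_pos"][:2]-r["O"])).round(4),"z",s["ee_pos"][2],"fwd yaw",np.degrees(np.arctan2(-M[1,0],-M[0,0])),"zaxis",M[:,2].round(3),"F",np.round(s["ft_force"],1),s["grip_width"])
E
python3 -c "from h import *;show()"
```

```text
t 1.6 rack [-0.1839  0.0492] z 0.14120725344302443 fwd yaw -17.144600665170508 zaxis [-0.003 -0.001 -1.   ] F [-0.2 -0.3 -0.2] 7.931289308216908e-05
```

Request:
carry_out --pt "0 -2 0 0 0 0 0" --pt "0 -2 0 0 0 0 0" --pt "0 -1 0 0 0 0 0" --pt "0 -0.7 0 0 0 0 0" --pt "0 -0.7 0 0 0 0 0" --pt "0 -0.7 0 0 0 0 0" --pt "0 -0.6 0 0 0 0 0" --pt "0 0 0 0 0 0 0"

```text
clock: 2.6
ee_pos: [0.474, 0.1971, 0.1422]
eef_rot: [0.149, 0.989, -0.0, 0.0]
ft_force: [-0.3, -0.6, 1.0]
grip_width: -0.0002
gripper_force: 0.0
```

```bash
python3 - <<'E'
from h import *
from workcell import snapshot
show()
i=snapshot("scene")["pixels"];cv2.imwrite("pics/a.png",cv2.resize(i[180:400,230:500],None,fx=2,fy=2))
E
```

```text
t 2.6 rack [-0.1059  0.0495] z 0.14220849057929472 fwd yaw -17.148073052146948 zaxis [ 0. -0. -1.] F [-0.3 -0.6  1. ] -0.00024520164885713215
```

View pics/a.png

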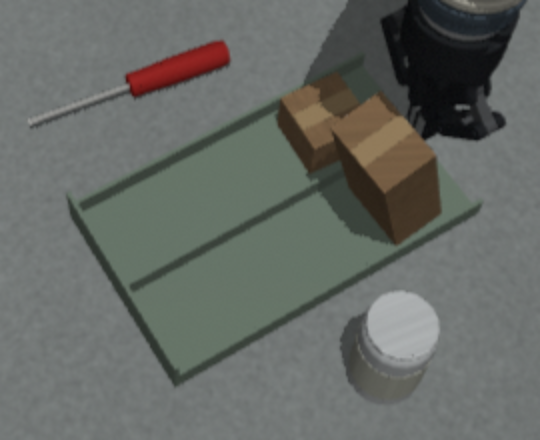

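The carton, at crop (390,170), is leaning towards the stop and still in its lane. It is near the tipping point, so I'll push on.

Request:
carry_out --pt "0 -0.6 0 0 0 0 0" --pt "0 -0.6 0 0 0 0 0" --pt "0 -0.6 0 0 0 0 0" --pt "0 -0.6 0 0 0 0 0" --pt "0 0 0 0 0 0 0" --pt "0 0 0 0 0 0 0" --pt "0 0 0 0 0 0 0" --pt "0 0 0 0 0 0 0"

```text
clock: 3.65
ee_pos: [0.4964, 0.1902, 0.1423]
eef_rot: [0.149, 0.989, -0.0, 0.0]
ft_force: [0.0, 0.6, -0.8]
grip_width: -0.0
gripper_force: 0.0
```

```bash
python3 - <<'E'
from h import *
from workcell import snapshot
show()
i=snapshot("scene")["pixels"];cv2.imwrite("pics/b.png",cv2.resize(i[180:400,230:500],None,fx=2,fy=2))
E
```

```text
t 3.65 rack [-0.0824  0.0494] z 0.14232997010335316 fwd yaw -17.1272219577172 zaxis [ 0. -0. -1.] F [ 0.   0.6 -0.8] -3.251930407398563e-05
```

View pics/b.png

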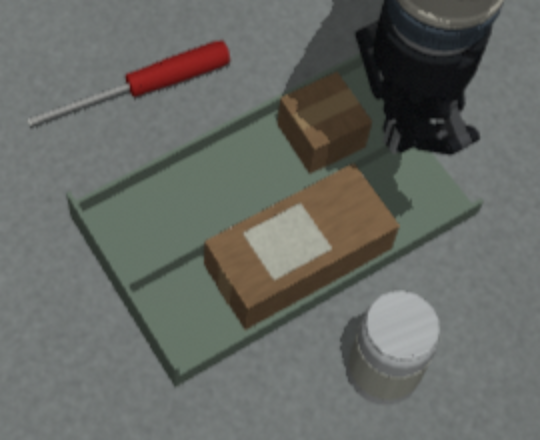

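It lies flat in its lane with the label up. Top corners in the crop: rear at (357,168) and (397,228), front at (205,243) and (245,304).

```bash
python3 - <<'E'
from h import *
from workcell import snapshot
s=snapshot("scene");r=np.load("rack.npz")
for u,v in((357,168),(397,228),(205,243),(245,304)):
    print((r["R"].T@(ray(s,(230+u/2,180+v/2),.054)[:2]-r["O"])).round(4))
for u,v,z in((70,195,.045),(177,378,.045)):
    print("stop",(r["R"].T@(ray(s,(230+u/2,180+v/2),z)[:2]-r["O"])).round(4))
E
```

```text
[-0.0714  0.0255]
[-0.0674  0.0897]
[0.0779 0.0191]
[0.0783 0.0821]
stop [ 0.1517 -0.0825]
stop [0.1559 0.1047]
```

Request:
carry_out --pt "0 2 0 0 0 0 0" --pt "0 2 0.2 0 0 0 0" --pt "0 0 0 4 0 0 0" --pt "0 0 0 4 0 0 0" --pt "0 0 0 2.4 0 0 0" --pt "0 -2 0 0 0 0 0" --pt "0 -1 0 0 0 0 0" --pt "0 -1 0 0 0 0 0" --pt "0 -1 0 0 0 0 0" --pt "0 -1 0 0 0 0 0" --pt "0 -1 0 0 0 0 0" --pt "0 0 0 0 0 0 0"

```text
clock: 5.25
ee_pos: [0.5268, 0.1829, 0.0389]
eef_rot: [0.149, 0.989, 0.0, 0.001]
ft_force: [-0.3, -0.5, -0.7]
grip_width: -0.0003
gripper_force: 0.0
```

```bash
python3 -c "from h import *;show()"
```

```text
t 5.25 rack [-0.0513  0.0513] z 0.038882907630167995 fwd yaw -17.17386430089738 zaxis [ 0.001  0.    -1.   ] F [-0.3 -0.5 -0.7] -0.00028006536157566787
```

Pushing now; about 4 cm to go, finishing in small steps.

Request:
carry_out --pt "0 -1 0 0 0 0 0" --pt "0 -1 0 0 0 0 0" --pt "0 -0.8 0 0 0 0 0" --pt "0 -0.4 0 0 0 0 0" --pt "0 0 0 0 0 0 0"

```text
clock: 5.88
ee_pos: [0.5562, 0.1738, 0.0386]
eef_rot: [0.149, 0.989, 0.0, -0.0]
ft_force: [-2.0, 1.1, 2.3]
grip_width: 0.0003
gripper_force: 1.6
```

```bash
python3 - <<'E'
from h import *
from workcell import snapshot
show()
i=snapshot("scene")["pixels"];cv2.imwrite("pics/c.png",cv2.resize(i[180:400,230:500],None,fx=2,fy=2))
E
```

```text
t 5.875 rack [-0.0205  0.0512] z 0.03856584835059496 fwd yaw -17.130021755136823 zaxis [-0.  0. -1.] F [-2.   1.1  2.3] 0.0003188497366173959
```

View pics/c.png

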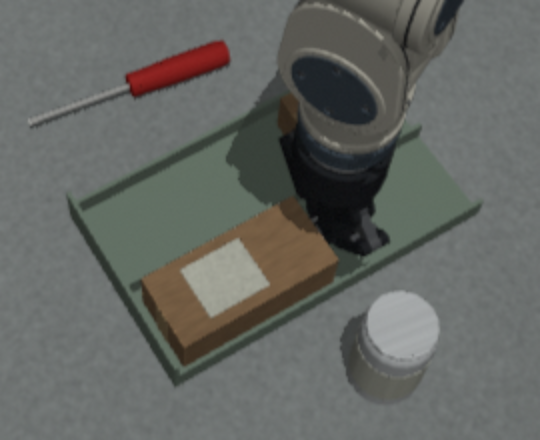

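The carton's front top edge, crop (143,285) to (187,362), is about 1 cm short of the stop. I'll push on in 3 mm steps and watch the force.

Request:
carry_out --pt "0 -0.3 0 0 0 0 0" --pt "0 -0.3 0 0 0 0 0" --pt "0 -0.2 0 0 0 0 0" --pt "0 0 0 0 0 0 0"

```text
clock: 6.42
ee_pos: [0.5635, 0.1716, 0.0385]
eef_rot: [0.149, 0.989, 0.0, -0.0]
ft_force: [-5.0, 1.3, 4.5]
grip_width: -0.0002
gripper_force: 2.6
```

```bash
python3 -c "from h import *;show()"
```

```text
t 6.425 rack [-0.0128  0.0512] z 0.03847451327160104 fwd yaw -17.120310788906664 zaxis [-0.001  0.    -1.   ] F [-5.   1.3  4.5] -0.00023416225492853027
```

Request:
carry_out --pt "0 -0.2 0 0 0 0 0" --pt "0 -0.2 0 0 0 0 0" --pt "0 0 0 0 0 0 0"

```text
clock: 6.8
ee_pos: [0.5658, 0.1709, 0.0384]
eef_rot: [0.149, 0.989, 0.0, -0.002]
ft_force: [-11.6, 2.9, 8.7]
grip_width: 0.0002
gripper_force: 6.2
```

```bash
python3 - <<'E'
from h import *
from workcell import snapshot
show()
i=snapshot("scene")["pixels"];cv2.imwrite("pics/d.png",cv2.resize(i[260:380,250:410],None,fx=4,fy=4,interpolation=2))
E
```

```text
t 6.8 rack [-0.0104  0.0512] z 0.03842940576646427 fwd yaw -17.09004007019374 zaxis [-0.003  0.001 -1.   ] F [-11.6   2.9   8.7] 0.0002212278049173019
```

View pics/d.png

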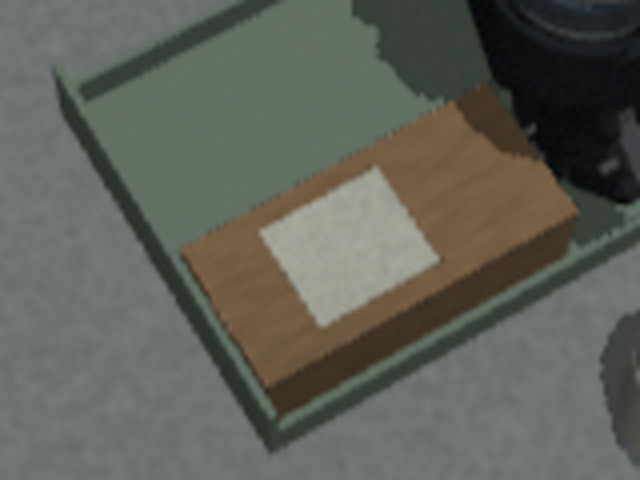

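The carton's front edge, crop (185,248) to (265,385), is flush with the stop and the force has risen to 12 N, so it is home. Backing off.

Request:
carry_out --pt "0 0.5 0 0 0 0 0" --pt "0 2 0 0 0 0 0" --pt "0 2 0 0 0 0 0" --pt "0 0 0 -4 0 0 0" --pt "0 0 0 -5 0 0 0" --pt "0 0 0 -5 0 0 0" --pt "0 4 0 0 0 0 0" --pt "0 4 0 0 0 0 0" --pt "0 4 0 0 0 0 0" --pt "0 0 0 0 0 0 0"

```text
clock: 8.1
ee_pos: [0.4084, 0.2193, 0.1788]
eef_rot: [0.148, 0.989, 0.0, 0.001]
ft_force: [-0.3, 0.5, -0.3]
grip_width: -0.0
gripper_force: 0.0
```

```bash
python3 - <<'E'
from h import *
from workcell import snapshot
show()
cv2.imwrite("pics/e.png",cv2.resize(snapshot("top")["pixels"][160:390,150:430],None,fx=2.6,fy=2.6,interpolation=2))
E
```

```text
t 8.1 rack [-0.1751  0.0516] z 0.1788390448028655 fwd yaw -17.03325677361909 zaxis [ 0.001  0.    -1.   ] F [-0.3  0.5 -0.3] -2.193199174869745e-05
```

View pics/e.png

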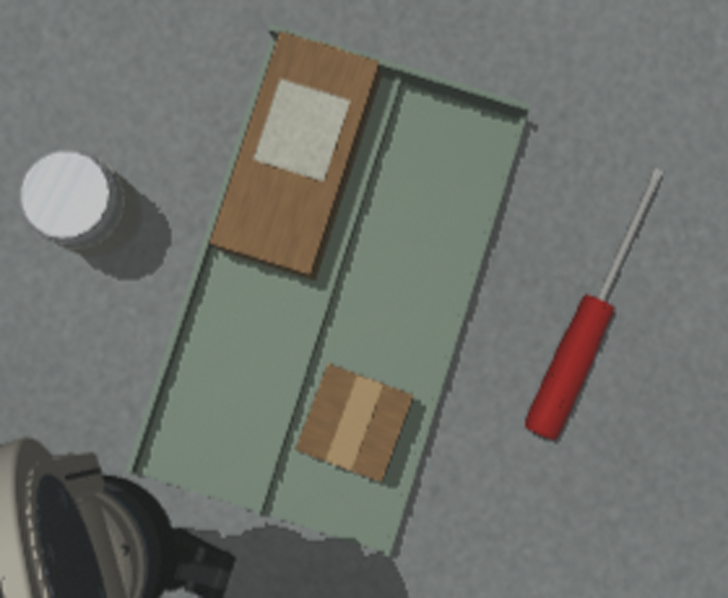

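The carton lies label up against the stop, its front edge running from (280,35) to (380,65). The short carton at (355,425), the can at (65,195) and the screwdriver at (595,310) have not moved.

```bash
python3 -c "from workcell import ticket;print(ticket.finish_job())"
```

```text
the job is handed in; nothing more can be done
None
```

The job is handed in: the tall carton was tipped and pushed home and, in the last picture, lies flat, label up, against the end stop, with the short carton, can and screwdriver where they were; the hand-in gave no verdict.

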